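Find the thread hand of a refill bottle's cap and hold the cap off

TASK

Open the refill bottle on the left: its quarter-turn cap may be right- or left-handed, so try it both ways, turn it the way it loosens as far as it goes, and lift it straight off. Finish while still holding the cap in the gripper, upright and still, about 10 cm above the bottle's mouth; do not put it down or let go. Leave the other bottle shut and everything else on the desk where it stands.

Things in the scene. Friction and masses are not known exactly. Their poses are not given: they have to be found in the camera images.
- bottle_left: The bottle to open, the left one of two as the robot sees them (larger y): round amber refill bottle with a paper band, 72 mm wide at the foot; fixed to the desk, it neither slides nor turns. Origin at the centre of its underside, z up. Shoulder 46 mm up; above it a grey neck 37 mm in diameter whose mouth, where the cap sits, is 66 mm up. 
- bottle_right: The other bottle, on the right: round amber refill bottle with a paper band, 72 mm wide at the foot; fixed to the desk, it neither slides nor turns. Origin at the centre of its underside, z up. Shoulder 46 mm up; above it a grey neck 37 mm in diameter whose mouth, where the cap sits, is 66 mm up. It stays shut.
- cap_left: The left bottle's cap: a black ribbed cylinder, 44 mm across, 26 mm high, 60 g, loosely seated. Origin at the centre of the cylinder's underside, z up; its x axis turns with it. Below hang a thin grey stem and two lugs, 15 mm long, 29 mm across, hidden in the neck. Gripped round its sides (15 N will do), it turns with the fingers; at a stop they slip round it, seen in its angle and as a moment.
- mouth_left (a point): Centre of the left bottle's mouth, 66 mm up: the cap's seat. Its quarter-turn thread is right- or left-handed, unseen. Turned the tightening way the cap stops within 15 degrees; the loosening way it turns freely, level, for 60 to 85 degrees to a firm stop, and within 8 degrees of that stop it lifts straight off, clear after 15 mm. Elsewhere the lugs hold it down.
- cap_right: The same cap on the right bottle; leave it alone.
- eraser: Bystander: white and blue eraser, 22x54x12 mm; origin at the centre of its underside.
- matchbox: Bystander: small red match box, 36x56x15 mm; origin at the centre of its underside.
- sharpener: Bystander: brass pencil sharpener, a cylinder 29 mm wide, 25 mm high; origin at the centre of its underside.
- stamp: Bystander: wooden rubber stamp, 38 mm wide, 74 mm high; origin at the centre of its underside.
- bell: Bystander: brass hand bell, 62 mm wide, 93 mm high; origin at the centre of its underside.
- tin: Bystander: flat dark green tin, 61x90x17 mm; origin at the centre of its underside.
Mind the look-alikes: they are no part of the job. Leave any blue look-alike of the bottle_right alone.

How it is judged:
By the outcome, as a careful person would: the job done as asked, in the order asked, and still so for the second after the job is handed in, while the arm keeps its last pose, push and grip.
It also fails if it takes over 48 s, if anything falls off the work surface, if the arm or the gripper's body presses on something with over 40 N, if the wrist force passes 120 N, or if a joint passes its speed limit or range.

ROBOT

A 7-joint arm with a two-finger parallel gripper is mounted at the origin on a cart in front of the work surface, level with it; the furniture and walls round the work are solid. World frame = base frame: x ahead of the robot, y to its left, z up, the work surface at z = 0. Lengths are in m, angles in rad, forces in N, time in s.
With the tool pointing down it reaches from about 0.425 to 0.875 m from the base axis. Payload 4.7 kg.
Tool frame: the origin (TCP) lies where the fingers leave the gripper's body, on its centre line; the fingertips stand 70 mm ahead of it and the grasp point (between the pads) lies 51 mm ahead of it; z points along the fingers, y is the line along which they close (so a half turn about z gives the same grasp; the last joint's range is limited). The gripper opens to 87 mm and grips with 3 to 60 N. Pads are 19 mm wide; open, the fingers measure 117 mm over their backs; the gripper's body (75 mm by 190 mm) begins 51 mm behind the grasp point.
Start: joints at [-1.265, 0.321, -0.07, 1.45, 0.023, 1.371, -0.057], TCP at [0.187, 0.623, 0.292] pointing down, gripper open.
Joint ranges: [-2.86, 2.86], [-0.3, 2.09], [-1.38, 1.24], [0.06, 2.45], [-1.56, 4.7], [0.09, 2.05], [-2.69, 2.69]. Speed limits (rad/s): [2.57, 2.57, 3.14, 3.14, 3.14, 3.14, 3.14].

INTERFACE

Orientations are given as a rotation vector (axis times angle).
In Python, from bench import ctrl gives the robot as it stands.
- The arm moves only by the tool play_rows, never from a script. Its argument "increments" is a list that holds one entry, the list of rows, each a list of 7 numbers: the shift along the tool's x, y, z as a fraction of full scale, then the turn, a rotation vector about the tool's x, y, z as a fraction of full scale, then the gripper command: -1 is shut, 1 is fully open, values between are in proportion. A call has 1 to 8 rows; each row is the pose to reach, as a shift and turn from the pose commanded when the call began, along the tool's axes at that moment; what a row does not reach only later rows make up. Full scale, the value 1, is 0.1 m for a shift and 90 degrees for a turn. A row lasts 1/10 s, in which the tool goes at most 50 mm and 8.59 degrees, less where a joint would pass 70% of its speed; a pose out of reach is approached as far as the arm can. A call with a number of a shift or a turn outside -1 to 1 is refused whole. A call with a gripper value outside its range is refused whole. The fingers move at their own pace and stop on an object; "squeeze" is the grip in N (left out, the last holds). Time passes only in rows, so rows that repeat a pose let the fingers close. It gives the time, the measured TCP pose, the force, the opening and the grip force at its end, in the units of the state.
- ctrl.get_state(): the state, without advancing time (a new reading comes with each control period).
- ctrl.get_image(name): name is "scene" or "top" or "wrist"; returns the picture (420x560x3 uint8, red, green, blue); there is no depth.
- ctrl.get_calibration(name): a dict with "vertical_fov" (degrees; the focal length in pixels is half the picture's height over the tangent of half this angle, whatever the lens; pixels are square), "cx", "cy" (the principal point, pixels), "R" (3x3) and "t" (3): a world point X has camera coordinates R X + t; the wrist camera has in their place "T_tool_cam" (4x4, takes a point from camera to tool coordinates, whose origin is the TCP and whose axes are the flange's). Camera axes: x right, y down, z forward; pixel columns grow to the right and rows downward; lengths in m; the calibration is good to about 2 mm. A picture is of the moment at which its call begins: read the wrist's pose just before it. get_calibration takes no time and is no camera call.
- ctrl.close_job(): hands the job in; it is judged then, once.
The state is a dict: "time": time; "joint_positions": joint angles; "qd": joint speeds; "joint_torque": joint torques, N m; "position": TCP position; "tool_rot": TCP orientation; "ft_force": force on the tool from outside, world axes, zero at the start; "torque": the same for the moment, N m; "grip_width": opening from 0.0 (shut) to 1.0 (fully open); "grip_force": force on a finger pad.
Only numpy, scipy, OpenCV 4.12 (cv2) and the standard library are available. Lean on these libraries where they do the work, as an engineer would, in place of code of your own. Each camera call takes 0.05 s, during which the arm holds its last target. There are 200 camera calls.

## Working session

There is one attempt and no reset: what is moved stays moved. The work goes in short steps, Python scripts to look and compute and a tool call to move; the robot and the scene stay as the last step left them, time stands still between calls to the robot, and variables do not carry over. Pictures are saved under pics/ and viewed, at most 10 in all, crops included, and the job is handed in when it is done.

Besides the shell and the picture viewer there is one more tool, called after ">>>" as name(argument=value, ...), one argument or row to a line, values as JSON. play_rows: Moves the arm, as the interface text tells. Shift numbers are shares of 0.1 m and turn numbers shares of 90 degrees, none past 1 either way. Its arguments: {"type":"object","properties":{"increments":{"type":"array"},"squeeze":{"type":"number"}},"required":["increments"]}

```bash
mkdir -p pics; cat > h.py <<'E'
import numpy as np, cv2
from scipy.spatial.transform import Rotation as R
from bench import ctrl
def cam(name):
    c=ctrl.get_calibration(name)
    f=210/np.tan(np.radians(c["vertical_fov"])/2)
    if "R" in c: Rm=np.array(c["R"]).T; o=-Rm@np.array(c["t"])
    else:
        s=ctrl.get_state(); T=np.eye(4); T[:3,:3]=R.from_rotvec(s["tool_rot"]).as_matrix(); T[:3,3]=s["position"]
        T=T@np.array(c["T_tool_cam"]); Rm=T[:3,:3]; o=T[:3,3]
    return f,c["cx"],c["cy"],Rm,o
def plane(k,u,v,z):
    f,cx,cy,Rm,o=k; d=Rm@np.array([(u-cx)/f,(v-cy)/f,1.]); return o+d*(z-o[2])/d[2]
def pix(k,X):
    f,cx,cy,Rm,o=k; p=Rm.T@(np.array(X)-o); return cx+f*p[0]/p[2],cy+f*p[1]/p[2]
def shot(name,fn):
    k=cam(name); im=ctrl.get_image(name)[:,:,::-1].copy(); cv2.imwrite("pics/"+fn,im); return k,im
E
python3 - <<'E'
from h import *
k,a=shot("top","top.png"); print(k[4],k[3].round(2).tolist(),k[0])
k,b=shot("scene","scene.png"); print(k[4])
print(ctrl.get_calibration("top").keys(), ctrl.get_state())
E
```

```text
[0.36634163 0.01669613 1.25995663] [[-0.0, -0.99, 0.17], [-1.0, 0.0, 0.02], [-0.02, -0.17, -0.99]] 466.6202371017443
[-0.08814658 -0.70552041  0.70632173]
dict_keys(['vertical_fov', 'cx', 'cy', 'R', 't']) {'time': 0.1, 'joint_positions': array([-1.26491384,  0.3217568 , -0.07009552,  1.45156055,  0.02262261,
        1.37079395, -0.05688654]), 'qd': array([-0.00096686, -0.00152302,  0.00189976, -0.003823  , -0.00108498,
        0.00257417,  0.00154257]), 'joint_torque': array([-4.15710283e-04, -4.92570233e+01, -4.05709399e-01, -3.13391411e+01,
       -6.41583069e-02,  3.95336340e-02,  6.66546907e-05]), 'position': array([0.18691076, 0.62215285, 0.29126193]), 'tool_rot': array([-4.56598733e-01, -3.10809147e+00,  2.71095557e-03]), 'ft_force': array([-0.5165134 ,  0.0471087 , -0.56808685]), 'torque': array([-0.05013551,  0.00561268, -0.05814509]), 'grip_force': 0.0, 'grip_width': 1.0011997596802127}
```

View pics/top.png

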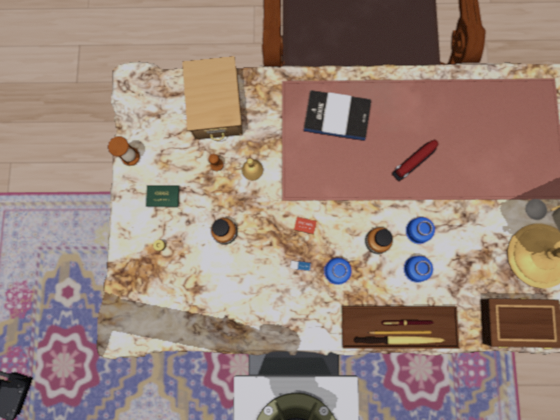

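View pics/scene.png

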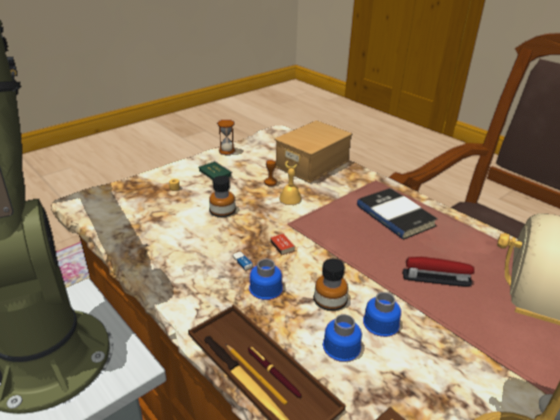

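The top view shows the left bottle's black cap at about (220,229) and the right one's at (381,237). In the scene view the left cap is at about (221,185). The tin, sharpener, stamp and bell stand at least 6 cm from the left cap.

```bash
python3 - <<'E'
from h import *
def dark(im,box):
    x0,y0,x1,y1=box; m=(im[y0:y1,x0:x1].max(2)<60).astype(np.uint8)
    n,l,s,c=cv2.connectedComponentsWithStats(m); i=1+s[1:,4].argmax(); return s[i]+[x0,y0,0,0,0],c[i]+[x0,y0]
a=cv2.imread("pics/top.png");b=cv2.imread("pics/scene.png")
ka,kb=cam("top"),cam("scene")
sa,ca=dark(a,(200,210,245,250)); sb,cb=dark(b,(205,165,240,210)); print(sa,ca,sb,cb)
p=plane(ka,*ca,0.085); print("cap top view",p)
print("predicted in scene at cap mid",pix(kb,[p[0],p[1],.079]))
for n,u,v,z in [("tin",163,196,.017),("sharp",159,245,.025),("stamp",216,160,.07),("bell",252,170,.05),("match",305,226,.015),("eraser",304,266,.012)]: print(n,plane(ka,u,v,z).round(3))
print(R.from_rotvec(ctrl.get_state()["tool_rot"]).as_matrix().round(3), ctrl.get_calibration("wrist"))
E
```

```text
[213 219  16  17 196] [220.43877551 227.30612245] [205 173  25  20 262] [220.77862595 182.74045802]
cap top view [0.52556486 0.19045088 0.085     ]
predicted in scene at cap mid (np.float64(220.87274669562507), np.float64(183.1476206970338))
tin [0.622 0.36  0.017]
sharp [0.487 0.363 0.025]
stamp [0.707 0.208 0.07 ]
bell [0.685 0.114 0.05 ]
match [ 0.538 -0.027  0.015]
eraser [ 0.431 -0.024  0.012]
[[-0.958  0.288 -0.   ]
 [ 0.288  0.958 -0.002]
 [-0.    -0.002 -1.   ]] {'vertical_fov': 65.96047330908912, 'cx': 284.01916159067645, 'cy': 211.92693897890246, 'T_tool_cam': array([[-1.36523755e-03, -9.54290543e-01, -2.98877393e-01,
         8.17470874e-02],
       [ 9.99998942e-01, -1.45262396e-03,  7.02267983e-05,
        -6.21422813e-05],
       [-5.01173232e-04, -2.98876981e-01,  9.54291517e-01,
        -9.14991112e-02],
       [ 0.00000000e+00,  0.00000000e+00,  0.00000000e+00,
         1.00000000e+00]])}
```

Both views agree on the cap to within 0.5 px. Its centre is about (0.525, 0.190). I'll approach above it at a safe height.

>>> play_rows(
  increments=[
    [[-0.5, -0.35, 0, 0, 0, 0, 1], [-1, -0.7, 0, 0, 0, 0, 1]],
  ],
)

```text
time: 0.3
position: [0.2481, 0.5437, 0.2911]
tool_rot: [-0.45, -3.109, 0.002]
ft_force: [1.8, 0.3, 0.5]
grip_width: 0.995
grip_force: 0.0
```

>>> play_rows(
  increments=[
    [[-0.5, -0.35, 0, 0, 0, 0, 1], [-1, -0.7, 0, 0, 0, 0, 1]],
  ],
)

```text
time: 0.5
position: [0.3118, 0.4637, 0.2918]
tool_rot: [-0.456, -3.108, 0.001]
ft_force: [0.4, 0.3, 0.6]
grip_width: 1.0
grip_force: 0.0
```

>>> play_rows(
  increments=[
    [[-0.5, -0.35, 0, 0, 0, 0, 1], [-1, -0.7, 0, 0, 0, 0, 1], [-1, -0.7, 0, 0, 0, 0, 1]],
  ],
)

```text
time: 0.8
position: [0.3901, 0.3646, 0.2921]
tool_rot: [0.467, 3.105, -0.003]
ft_force: [0.4, -0.3, 0.5]
grip_width: 1.001
grip_force: 0.0
```

>>> play_rows(
  increments=[
    [[-0.4, -0.3, 0, 0, 0, 0.08, 1], [-0.8, -0.6, 0, 0, 0, 0.17, 1], [-0.8, -0.6, 0, 0, 0, 0.25, 1], [-0.8, -0.6, 0, 0, 0, 0.34, 1], [-0.8, -0.6, 0, 0, 0, 0.42, 1], [-0.8, -0.6, 0, 0, 0, 0.5, 1], [-0.8, -0.6, 0, 0, 0, 0.59, 1], [-0.8, -0.6, 0, 0, 0, 0.59, 1]],
  ],
)

```text
time: 1.6
position: [0.4458, 0.2891, 0.2918]
tool_rot: [-1.798, -2.576, 0.001]
ft_force: [-0.1, -0.8, 0.1]
grip_width: 1.003
grip_force: 0.0
```

```bash
python3 - <<'E'
from h import *
s=ctrl.get_state(); M=R.from_rotvec(s["tool_rot"]).as_matrix()
print(s["time"],s["position"],s["joint_positions"].round(2),M.round(3).tolist())
k,a=shot("wrist","w1.png"); p=np.array([.5255,.1905,.092]); print(pix(k,p))
print("tool delta to (cap, TCP z .2)",M.T@(np.array([.5255,.1905,.2])-s["position"]))
E
```

```text
1.6 [0.4457542  0.28909691 0.29184075] [-0.85  0.07  0.24  1.75 -0.02  1.32 -0.26] [[-0.345, 0.939, -0.001], [0.939, 0.345, -0.0], [-0.0, -0.001, -1.0]]
(np.float64(322.89565772633046), np.float64(313.0676335273725))
tool delta to (cap, TCP z .2) [-0.12001477  0.04095731  0.09183909]
```

View pics/w1.png

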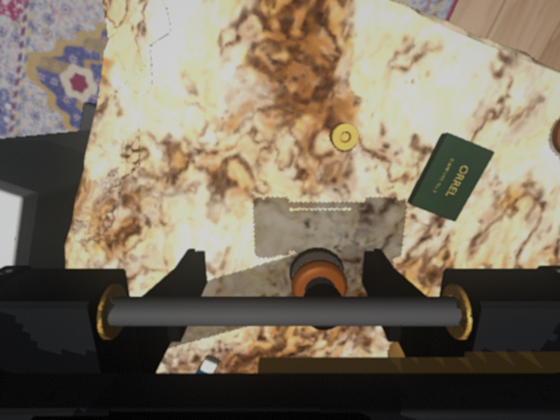

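The wrist view shows the left bottle at (320,285), partly behind the gripper bar. That matches the prediction of (323,313). I'll step past it for one clean close look.

>>> play_rows(
  increments=[
    [[-0.5, 0.2, 0, 0, 0, 0, 1], [-1, 0.4, 0, 0, 0, 0, 1]],
  ],
)

```text
time: 1.85
position: [0.5128, 0.2156, 0.2923]
tool_rot: [-1.787, -2.584, -0.001]
ft_force: [1.8, 0.2, -0.6]
grip_width: 0.999
grip_force: 0.0
```

>>> play_rows(
  increments=[
    [[-0.5, 0, 0, 0, 0, 0, 1], [-0.9, 0, 0, 0, 0, 0, 1], [-0.9, 0, 0, 0, 0, 0, 1], [-0.9, 0, 0, 0, 0, 0, 1]],
  ],
)

```text
time: 2.25
position: [0.5441, 0.1294, 0.2921]
tool_rot: [-1.798, -2.576, -0.0]
ft_force: [-0.9, 0.2, 0.8]
grip_width: 0.999
grip_force: 0.0
```

```bash
python3 - <<'E'
from h import *
s=ctrl.get_state(); M=R.from_rotvec(s["tool_rot"]).as_matrix()
print(s["time"],s["position"],s["joint_positions"].round(2))
k,a=shot("wrist","w2.png"); print(pix(k,[.5255,.1905,.092]),pix(k,[.5255,.1905,.066]))
m=(a.max(2)<60).astype(np.uint8)
n,l,st,c=cv2.connectedComponentsWithStats(m)
for i in range(1,n):
    if st[i,4]>300: print(st[i],c[i],plane(k,*c[i],.085))
print("tool delta",M.T@(np.array([.5255,.1905,.2])-s["position"]))
E
```

```text
2.25 [0.54406147 0.12939046 0.29212111] [-0.64  0.13  0.4   1.69 -0.05  1.33  0.12]
(np.float64(287.4981201777878), np.float64(132.60318540926218)) (np.float64(287.23109618562336), np.float64(130.847609827281))
[    0   248   560   172 59706] [276.06540381 352.89280809] [ 0.59684225 -0.0393775   0.085     ]
tool delta [0.06372285 0.00366508 0.09214753]
```

View pics/w2.png

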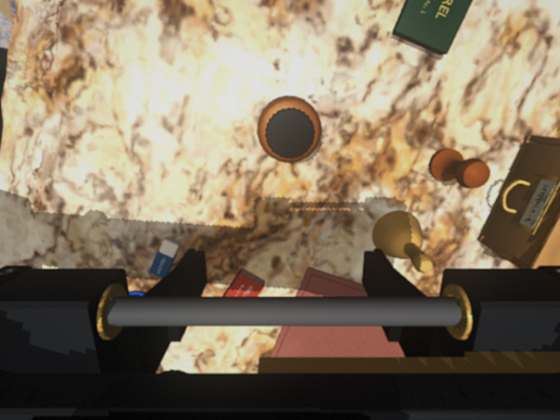

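The wrist view shows the cap as a dark disc centred at about (289,132). I predicted (287.5,132.6), so the estimate is good to about 1 mm. I'll move over it, descend and grip.

>>> play_rows(
  increments=[
    [[0.32, 0.025, 0.2, 0, 0, 0, 1], [0.64, 0.05, 0.5, 0, 0, 0, 1], [0.64, 0.05, 0.9, 0, 0, 0, 1], [0.64, 0.05, 0.9, 0, 0, 0, 1], [0.64, 0.05, 0.9, 0, 0, 0, 1]],
  ],
)

```text
time: 2.8
position: [0.526, 0.1929, 0.2024]
tool_rot: [-1.795, -2.578, 0.002]
ft_force: [0.6, -0.1, -0.2]
grip_width: 0.998
grip_force: 0.0
```

>>> play_rows(
  increments=[
    [[0, 0, 0.2, 0, 0, 0, 1], [0, 0, 0.4, 0, 0, 0, 1], [0, 0, 0.55, 0, 0, 0, 1], [0, 0, 0.69, 0, 0, 0, 1], [0, 0, 0.69, 0, 0, 0, 1]],
  ],
)

```text
time: 3.3
position: [0.526, 0.1919, 0.1323]
tool_rot: [-1.797, -2.575, 0.003]
ft_force: [-0.2, -0.5, -0.1]
grip_width: 0.997
grip_force: 0.0
```

>>> play_rows(
  increments=[
    [[0, 0, 0, 0, 0, 0, -1], [0, 0, 0, 0, 0, 0, -1], [0, 0, 0, 0, 0, 0, -1], [0, 0, 0, 0, 0, 0, -1], [0, 0, 0, 0, 0, 0, -1], [0, 0, 0, 0, 0, 0, -1], [0, 0, 0, 0, 0, 0, -1], [0, 0, 0, 0, 0, 0, -1]],
  ],
  squeeze=15,
)

```text
time: 4.1
position: [0.5265, 0.1923, 0.1334]
tool_rot: [1.798, 2.576, 0.0]
ft_force: [-0.7, -1.0, 0.2]
grip_width: 0.499
grip_force: 15.0
```

```bash
python3 - <<'E'
from bench import ctrl
s=ctrl.get_state()
for q in s: print(q,s[q])
E
```

```text
time 4.1
joint_positions [-0.69253282  0.27181541  0.33702099  1.86719315 -0.10447467  1.01950048
  0.04011277]
qd [ 9.41411255e-04  3.78613333e-04  1.15013725e-03 -4.90363278e-04
  7.03585904e-04  3.28375344e-05 -1.78086691e-03]
joint_torque [ 2.33988668e-02 -3.97101867e+01  2.94107974e+00 -2.68020916e+01
 -4.45522706e-02 -4.48829262e-02 -8.18053122e-04]
position [0.5265269  0.19227954 0.13337772]
tool_rot [1.79779879e+00 2.57630337e+00 2.20822777e-04]
ft_force [-0.66462525 -0.95139323  0.23330073]
torque [-0.10512902  0.09769795  0.01914482]
grip_force 15.000131595879793
grip_width 0.4986102574313658
```

The cap is gripped. First I'll try 25° counter-clockwise seen from above, which is −z in tool axes.

>>> play_rows(
  increments=[
    [[0, 0, 0, 0, 0, -0.05, -1], [0, 0, 0, 0, 0, -0.1, -1], [0, 0, 0, 0, 0, -0.15, -1], [0, 0, 0, 0, 0, -0.2, -1], [0, 0, 0, 0, 0, -0.25, -1], [0, 0, 0, 0, 0, -0.28, -1], [0, 0, 0, 0, 0, -0.28, -1]],
  ],
)

```text
time: 4.8
position: [0.5266, 0.1922, 0.1334]
tool_rot: [1.192, 2.906, 0.0]
ft_force: [0.5, 0.2, 1.4]
grip_width: 0.497
grip_force: 15.0
```

```bash
python3 - <<'E'
from bench import ctrl
s=ctrl.get_state()
for q in ["time","position","ft_force","torque","tool_rot","grip_width"]: print(q,s[q])
E
```

```text
time 4.8
position [0.52659765 0.1922373  0.13337872]
ft_force [0.48565747 0.20062204 1.38012002]
torque [-0.02059997  0.0241446  -0.02607561]
tool_rot [1.19248133e+00 2.90632510e+00 4.13481808e-04]
grip_width 0.4974354048836997
```

There is no moment after 25°, so this looks like the free direction. I'll go back and try the other way for contrast.

>>> play_rows(
  increments=[
    [[0, 0, 0, 0, 0, 0.08, -1], [0, 0, 0, 0, 0, 0.16, -1], [0, 0, 0, 0, 0, 0.24, -1], [0, 0, 0, 0, 0, 0.3, -1], [0, 0, 0, 0, 0, 0.36, -1], [0, 0, 0, 0, 0, 0.42, -1], [0, 0, 0, 0, 0, 0.48, -1], [0, 0, 0, 0, 0, 0.48, -1]],
  ],
)

```text
time: 5.6
position: [0.5268, 0.1929, 0.1335]
tool_rot: [2.178, 2.263, 0.002]
ft_force: [0.8, 1.4, 0.8]
grip_width: 0.501
grip_force: 15.0
```

```bash
python3 - <<'E'
from bench import ctrl
s=ctrl.get_state()
for q in ["time","position","ft_force","torque","joint_positions","tool_rot","grip_width"]: print(q,s[q])
E
```

```text
time 5.6
position [0.526843   0.19292345 0.13352468]
ft_force [0.80193725 1.41279359 0.7643425 ]
torque [ 0.1176971  -0.17890364  0.29219701]
joint_positions [-0.73108934  0.27491614  0.38057877  1.86804426 -0.11867535  1.01921051
 -0.2629949 ]
tool_rot [2.17812861e+00 2.26311859e+00 1.93299141e-03]
grip_width 0.5010366626175877
```

Clockwise hits a stop, with a moment of 0.29 N m, so counter-clockwise loosens. I'll turn it fully that way.

>>> play_rows(
  increments=[
    [[0, 0, 0, 0, 0, -0.08, -1], [0, 0, 0, 0, 0, -0.16, -1], [0, 0, 0, 0, 0, -0.24, -1], [0, 0, 0, 0, 0, -0.32, -1], [0, 0, 0, 0, 0, -0.4, -1], [0, 0, 0, 0, 0, -0.48, -1], [0, 0, 0, 0, 0, -0.56, -1], [0, 0, 0, 0, 0, -0.62, -1]],
  ],
)

```text
time: 6.4
position: [0.5266, 0.1921, 0.1335]
tool_rot: [0.858, 3.022, 0.0]
ft_force: [-0.0, -0.3, 1.5]
grip_width: 0.501
grip_force: 15.0
```

>>> play_rows(
  increments=[
    [[0, 0, 0, 0, 0, -0.05, -1], [0, 0, 0, 0, 0, -0.1, -1], [0, 0, 0, 0, 0, -0.16, -1], [0, 0, 0, 0, 0, -0.22, -1], [0, 0, 0, 0, 0, -0.28, -1], [0, 0, 0, 0, 0, -0.34, -1], [0, 0, 0, 0, 0, -0.4, -1], [0, 0, 0, 0, 0, -0.4, -1]],
  ],
)

```text
time: 7.2
position: [0.526, 0.1907, 0.1332]
tool_rot: [0.108, -3.138, 0.002]
ft_force: [-2.9, -3.1, 3.7]
grip_width: 0.5
grip_force: 15.0
```

```bash
python3 - <<'E'
from bench import ctrl
s=ctrl.get_state()
for q in ["time","position","ft_force","torque","joint_positions","tool_rot","grip_width"]: print(q,s[q])
E
```

```text
time 7.2
position [0.52597343 0.19074535 0.13318702]
ft_force [-2.93659619 -3.14973904  3.69368441]
torque [-0.6720082   0.6778026  -0.26532944]
joint_positions [-0.53990975  0.26473465  0.16414592  1.86252187 -0.04945884  1.02074237
  1.28416872]
tool_rot [ 1.07952007e-01 -3.13762877e+00  2.21540957e-03]
grip_width 0.5002801450734468
```

The moment is now −0.27 N m, so it's at the far stop. A few more degrees will confirm it.

>>> play_rows(
  increments=[
    [[0, 0, 0, 0, 0, -0.05, -1], [0, 0, 0, 0, 0, -0.1, -1], [0, 0, 0, 0, 0, -0.13, -1], [0, 0, 0, 0, 0, -0.13, -1]],
  ],
)

```text
time: 7.6
position: [0.526, 0.1905, 0.1328]
tool_rot: [0.423, -3.111, 0.003]
ft_force: [-2.2, -3.6, 1.7]
grip_width: 0.503
grip_force: 15.0
```

```bash
python3 - <<'E'
from bench import ctrl
s=ctrl.get_state()
for q in ["time","position","ft_force","torque","tool_rot","grip_width"]: print(q,s[q])
E
```

```text
time 7.6
position [0.52601978 0.19053479 0.13276969]
ft_force [-2.15647318 -3.62137775  1.65805498]
torque [-1.00339055  0.48620655 -0.3569276 ]
tool_rot [ 4.23348755e-01 -3.11064655e+00  2.79301204e-03]
grip_width 0.5030207607506645
```

The moment persists while the fingers slip, so the stop is firm. I'll lift slowly first.

>>> play_rows(
  increments=[
    [[0, 0, -0.02, 0, 0, 0, -1], [0, 0, -0.04, 0, 0, 0, -1], [0, 0, -0.06, 0, 0, 0, -1], [0, 0, -0.06, 0, 0, 0, -1]],
  ],
)

```text
time: 8.0
position: [0.5262, 0.1919, 0.139]
tool_rot: [0.428, -3.111, 0.001]
ft_force: [0.8, -3.8, -8.1]
grip_width: 0.5
grip_force: 15.0
```

```bash
python3 - <<'E'
from h import *
s=ctrl.get_state()
for q in ["time","position","ft_force","torque","tool_rot","grip_width"]: print(q,s[q])
E
```

```text
time 8.0
position [0.52620503 0.19187751 0.13897897]
ft_force [ 0.75323269 -3.75172345 -8.08488547]
torque [-0.90455576 -0.1438187  -0.17150135]
tool_rot [ 4.28419141e-01 -3.11110289e+00  1.46958326e-03]
grip_width 0.4997651837803311
```

```bash
python3 - <<'E'
from h import *
k,a=shot("scene","s2.png"); b=cv2.imread("pics/scene.png")
c=np.hstack([cv2.resize(x[140:230,180:265],None,fx=4.6,fy=4.6,interpolation=cv2.INTER_CUBIC) for x in (b,a)])
cv2.imwrite("pics/s2c.png",c); print(c.shape)
E
```

```text
(414, 782, 3)
```

View pics/s2c.png

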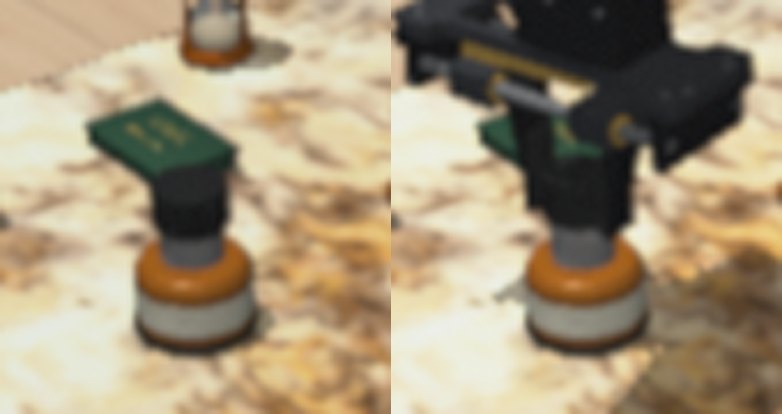

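In the zoomed pair, the left half is before the lift and the right half after. The grey neck (rows 232–265) is hardly more exposed after the 6 mm lift, so the cap is binding. The leftover moment probably presses the lugs against the stop. I'll lower, release to relax that moment, grip again and lift without torque.

>>> play_rows(
  increments=[
    [[0, 0, 0.03, 0, 0, 0, -1], [0, 0, 0.06, 0, 0, 0, -1], [0, 0, 0.06, 0, 0, 0, 0.3], [0, 0, 0.06, 0, 0, 0, 0.3], [0, 0, 0.06, 0, 0, 0, 0.3], [0, 0, 0.06, 0, 0, 0, 0.3]],
  ],
)

```text
time: 8.65
position: [0.5267, 0.1934, 0.1339]
tool_rot: [-0.43, 3.111, 0.002]
ft_force: [-0.1, -0.6, -0.2]
grip_width: 0.641
grip_force: 0.0
```

>>> play_rows(
  increments=[
    [[0, 0, 0, 0, 0, 0, -1], [0, 0, 0, 0, 0, 0, -1], [0, 0, 0, 0, 0, 0, -1], [0, 0, 0, 0, 0, 0, -1], [0, 0, 0, 0, 0, 0, -1], [0, 0, 0, 0, 0, 0, -1]],
  ],
  squeeze=15,
)

```text
time: 9.25
position: [0.5266, 0.1919, 0.1333]
tool_rot: [-0.428, 3.112, -0.001]
ft_force: [0.6, -1.4, 1.0]
grip_width: 0.501
grip_force: 15.0
```

```bash
python3 - <<'E'
from h import *
s=ctrl.get_state()
for q in ["time","position","ft_force","torque","tool_rot","grip_width"]: print(q,s[q])
E
```

```text
time 9.25
position [0.52662032 0.1919088  0.13327951]
ft_force [ 0.57053541 -1.41177172  0.99980457]
torque [-0.31382408 -0.07077249 -0.00071237]
tool_rot [-4.28132007e-01  3.11217170e+00 -5.08392212e-04]
grip_width 0.5005249405748673
```

>>> play_rows(
  increments=[
    [[0, 0, -0.02, 0, 0, 0, -1], [0, 0, -0.04, 0, 0, 0, -1], [0, 0, -0.06, 0, 0, 0, -1], [0, 0, -0.06, 0, 0, 0, -1]],
  ],
)

```text
time: 9.65
position: [0.5263, 0.192, 0.1394]
tool_rot: [0.428, -3.112, 0.0]
ft_force: [-0.1, -1.4, -0.7]
grip_width: 0.499
grip_force: 15.0
```

```bash
python3 - <<'E'
from h import *
s=ctrl.get_state()
for q in ["time","position","ft_force","torque","tool_rot","grip_width"]: print(q,s[q])
E
```

```text
time 9.65
position [0.52633779 0.1920211  0.1393635 ]
ft_force [-0.13586959 -1.44493065 -0.72652955]
torque [-0.50048644  0.09309848 -0.04348974]
tool_rot [ 4.28377866e-01 -3.11178380e+00  4.31517444e-04]
grip_width 0.49948614665767144
```

The vertical force now is just the cap's weight, so it's free. I'll lift straight up by the remaining 94 mm.

>>> play_rows(
  increments=[
    [[0, 0, -0.05, 0, 0, 0, -1], [0, 0, -0.1, 0, 0, 0, -1], [0, 0, -0.15, 0, 0, 0, -1], [0, 0, -0.25, 0, 0, 0, -1], [0, 0, -0.42, 0, 0, 0, -1], [0, 0, -0.6, 0, 0, 0, -1], [0, 0, -0.78, 0, 0, 0, -1], [0, 0, -0.94, 0, 0, 0, -1]],
  ],
)

```text
time: 10.45
position: [0.5267, 0.1928, 0.2354]
tool_rot: [-0.429, 3.11, 0.002]
ft_force: [0.2, -0.4, -0.3]
grip_width: 0.501
grip_force: 15.0
```

>>> play_rows(
  increments=[
    [[0, 0, 0, 0, 0, 0, -1], [0, 0, 0, 0, 0, 0, -1], [0, 0, 0, 0, 0, 0, -1], [0, 0, 0, 0, 0, 0, -1], [0, 0, 0, 0, 0, 0, -1]],
  ],
)

```text
time: 10.95
position: [0.5262, 0.1921, 0.2325]
tool_rot: [0.428, -3.111, 0.001]
ft_force: [0.0, -0.2, -1.3]
grip_width: 0.499
grip_force: 15.0
```

```bash
python3 - <<'E'
from h import *
s=ctrl.get_state()
for q in ["time","position","ft_force","torque","qd","grip_width"]: print(q,s[q])
k,a=shot("scene","s3.png")
cv2.imwrite("pics/s3c.png",cv2.resize(a[90:230,150:290],None,fx=4,fy=4,interpolation=cv2.INTER_CUBIC))
for z in (.151,.166,.192,.066): u,v=pix(k,[.5265,.192,z]); print(z,(u-150)*4,(v-90)*4)
E
```

```text
time 10.95
position [0.5261605  0.19214086 0.23247448]
ft_force [ 0.03064533 -0.17511598 -1.30636508]
torque [-0.0032938   0.08435688 -0.02227451]
qd [ 0.00029459 -0.00253663  0.00159971 -0.0019535  -0.00137791 -0.00064104
 -0.00019807]
grip_width 0.499236174252637
0.151 278.1423603072851 269.44913198222275
0.166 277.0351382260877 247.41769106815605
0.192 275.07969701743923 208.5084350292209
0.066 284.1433840734004 388.8571556951414
```

View pics/s3c.png

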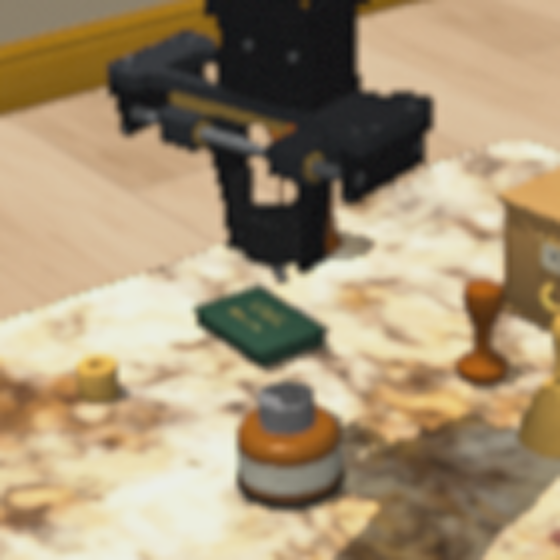

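The picture shows the cap between the fingers at rows 205–262, with its stem tip at (280,272). That matches a 100 mm lift. The mouth at (285,390) is open and the bystanders stand where they were.

```bash
python3 -c "
from bench import ctrl
print(ctrl.close_job())"
```

```text
the job is handed in; nothing more can be done
None
```

The left bottle is open: its cap loosened counter-clockwise, was turned to the firm stop and lifted straight off, and is held upright and still about 10 cm above the mouth; the job was handed in at about 11 s.

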